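Clamp a glued wooden foot with a one-hand bar clamp

TASK

The wooden foot of the kitchen-paper holder has just been glued and stands in the bar clamp on the worktop. Squeeze and release the clamp's trigger against its upright handle, again and again, until the jaw has pushed the foot against the end stop and the jaw's spring pad is pressed in about half way: firm, but never pushed right in, which would crush the joint. Move the jaw only by the trigger, leave the cup, shaker and mug alone, and finish while still holding the trigger squeezed.

Things in the scene. Friction and masses are not known exactly. Their poses are not given: they have to be found in the camera images.
- clamp: One-hand bar clamp on a wooden board (x 100, y -165 to 125, z 18 mm) on the worktop; fixed. Origin on the worktop under the bar; y runs along the bar from handle end to jaw end, z up. Black housing 44 mm wide, y = -125 to -45 mm, top z = 72 mm. Handle and trigger rise from it and are squeezed together along y by fingers from above; that draws the jaw towards -y.
- handle_grip (a point): Point inside the fixed upright handle, at a good height to grip (z = 130 mm). The handle is 28 mm (x) by 16 mm (y) and ends at z = 165 mm; its outer face lies 8 mm to the -y side of this point. It does not move.
- trigger_grip (a point): Middle of the trigger lever at the height of handle_grip. The lever is 24 mm (x) by 10 mm (y), upright, top at z = 160 mm, on the +y side of the handle with a free gap of 30 mm. Handle and trigger together measure 56 mm over their outer faces released, 42.5 mm fully squeezed; only the trigger moves, straight along y.
- trigger (a joint): How far the trigger is squeezed: 0 released, 0.0135 m at its stop. A spring returns it (3 to 5 N). After 1 mm of play it draws the jaw along 1 to 1 by a ratchet with 5 mm notches. When it is let go, the pad's spring pushes the jaw back to the last notch passed: a full stroke and full release gain about 10 mm (5 if cut short). Squeezing takes up to about 20 N.
- trigger_lever: The grey trigger lever itself, which the fingers press.
- jaw: The black moving jaw, 46 x 12 x 44 mm, on the far end of the toothed steel bar; it travels at most 65 mm towards -y of the clamp and cannot be drawn back. To be moved by the trigger alone.
- pad (a joint): How far the dark pad on the jaw is pressed into the jaw against its spring: 0 free, 0.016 m right in. About 2 N start it, then 0.7 N per mm (8 mm: about 8 N). Two steel guide pins come out at the back of the jaw by the same amount. One full stroke can press it in by up to 13 mm.
- pad_face: The dark pad, 42 x 8 x 36 mm, that presses on the foot.
- pad_front (a point): Centre of the pad's front face, which looks to -y of the clamp.
- end_stop: Dark steel stop 48 mm wide, 14 mm thick, 57 mm high, fixed to the board across the bar's line between housing and foot; origin at the bottom (z = 18 mm) of the face that looks to the jaw. Its place along the board differs: that face is 3 to 30 mm to the -y side of the clamp's origin.
- block: The glued wooden foot, 44 x 50 x 42 mm (50 mm along the bar), about 0.12 kg, loose, standing on two low rails between end stop and pad; origin at the centre of its underside (z = 31 mm).
- block_center (a point): Centre of the wooden foot.
- egg_cup: Egg cup, 49 mm wide and 56 mm high, bystander behind the clamp; origin at the centre of its underside.
- salt_shaker: Salt shaker, 44 mm wide and 90 mm high, bystander behind the clamp; origin at the centre of its underside.
- mug_espresso: Espresso mug, 58 x 87 x 53 mm, bystander behind the clamp; origin at the centre of its underside.
Things that resemble listed ones, but are neither listed nor needed, are in the scene too. Of the things like the block, leave any that is green; of the rest the smaller one is meant.

How it is judged:
On the way:
1. the pad touches the wooden foot (contact force between pad_face and block above 0.3 N), for 0.1 s.
At the end, for the whole second after the job is handed in: The wooden foot stands upright and still, pressed (over 3 N each) between pad and end stop, the pad is pressed in by 4 to 12 of its 16 mm, and the fingers still hold the trigger squeezed (over 2 mm, over 1.5 N) (value of joint pad between 0.004 and 0.012 m and contact force between pad_face and block above 3 N and contact force between block and end_stop above 3 N and angle between block's own z axis and vertical below 0.1 rad and linear speed of block below 0.02 m/s and value of joint trigger above 0.002 m and contact force between the fingers and trigger_lever above 1.5 N); the arm keeps its last pose, push and grip.
It fails at once if the pad was pushed right in (over 15 mm): the joint is crushed (value of joint pad above 0.015 m).
It fails at once if the jaw or its pad was pushed by the robot directly (contact force between any of the arm, the fingers and jaw above 1 N or contact force between any of the arm, the fingers and pad_face above 1 N).
It fails at once if a bystander was moved (distance of any of egg_cup, salt_shaker, mug_espresso from where it was at the start of the episode above 0.02 m).
It also fails if it takes over 58 s, if anything falls off the work surface, if the arm or the gripper's body presses on something with over 40 N, if the wrist force passes 120 N, or if a joint passes its speed limit or range.

ROBOT

A 6-joint arm with a two-finger parallel gripper is mounted at the origin on a cart in front of the work surface, level with it; the furniture and walls round the work are solid. World frame = base frame: x ahead of the robot, y to its left, z up, the work surface at z = 0. Lengths are in m, angles in rad, forces in N, time in s.
With the tool pointing down it reaches from about 0.35 to 0.85 m from the base axis. Payload 8.1 kg.
Tool frame: the origin (TCP) lies midway between the tips of the shut fingers; the grasp point (between the pads) lies 19 mm behind it; z points along the fingers, y is the line along which they close (so a half turn about z gives the same grasp; the last joint's range is limited). The gripper opens to 93 mm and grips with 3 to 60 N. Pads are 15 mm wide; open, the fingers measure 128 mm over their backs; the gripper's body (75 mm by 188 mm) begins 65 mm behind the grasp point.
Start: joints at [-1.254, 0.13, 1.488, -0, 1.523, -0.085], TCP at [0.235, -0.552, 0.219] pointing down, gripper open.
Joint ranges: [-2.96, 2.96], [-0.89, 2.26], [0.02, 2.5], [-1.34, 4.48], [0, 2.73], [-2.66, 2.66]. Speed limits (rad/s): [2.39, 2.39, 2.79, 3.14, 3.14, 3.14].

INTERFACE

Orientations are given as a rotation vector (axis times angle).
In Python, from plant import read_state, read_camera, get_calibration, close_job gives the robot as it stands.
- The arm moves only by the shell command python3 -m crank 'ROWS' [FORCE]. ROWS is JSON, a list that holds one entry, the list of rows, each a list of 7 numbers: the gripper's target within -1 to 1 (fully open at 1, half-way at 0, shut at -1), then the shift along the tool's x, y, z as a fraction of full scale, then the turn, a rotation vector about the tool's x, y, z as a fraction of full scale. In form: [[[grip, x, y, z, rx, ry, rz], ...]]. A call has exactly 5 rows; each row is the pose to reach, as a shift and turn from the pose commanded when the call began, along the tool's axes at that moment; what a row does not reach only later rows make up. Full scale, the value 1, is 0.5 m for a shift and 90 degrees for a turn. A row lasts 1/8 s, in which the tool goes at most 62.5 mm and 10.7 degrees, less where a joint would pass 70% of its speed; a pose out of reach is approached as far as the arm can. A call with a number of a shift or a turn outside -1 to 1 is refused whole. A call with a gripper value outside its range is refused whole. The fingers move at their own pace and stop on an object; FORCE is the grip in N (left out, the last holds). Time passes only in rows, so rows that repeat a pose let the fingers close, or fill a call up. It gives the time, the measured TCP pose, the force, the opening and the grip force at its end, in the units of the state.
- read_state(): the state, without advancing time (a new reading comes with each control period).
- read_camera(name): name is "scene" or "top"; returns the picture (400x640x3 uint8, red, green, blue); there is no depth.
- get_calibration(name): a dict with "fx", "fy", "cx", "cy" (pixels), "eye" and "orientation" of the camera in the world. Camera axes: x right, y down, z forward; pixel columns grow to the right and rows downward; lengths in m; the calibration is good to about 2 mm. A picture is of the moment at which its call begins. get_calibration takes no time and is no camera call.
- close_job(): hands the job in; it is judged then, once.
The state is a dict: "t": time; "q": joint angles; "dq": joint speeds; "joint_torque": joint torques, N m; "tool_pos": TCP position; "orientation": TCP orientation; "force": force on the tool from outside, world axes, zero at the start; "wrist_torque": the same for the moment, N m; "opening": finger opening in m; "gripper_force": force on a finger pad.
Only numpy, scipy, OpenCV 4.12 (cv2) and the standard library are available. Lean on these libraries where they do the work, as an engineer would, in place of code of your own. Each camera call takes 0.05 s, during which the arm holds its last target. There are 200 camera calls.

## Working session

There is one attempt and no reset: what is moved stays moved. The work goes in short steps, Python scripts to look and compute and a shell command to move; the robot and the scene stay as the last step left them, time stands still between calls to the robot, and variables do not carry over. Pictures are saved under pics/ and viewed, at most 10 in all, crops included, and the job is handed in when it is done.

```bash
ls; mkdir -p pics
python3 - <<'E'
from plant import *
import cv2,numpy as np
for n in("scene","top"):
    cv2.imwrite(f"pics/{n}0.png",read_camera(n)[:,:,::-1]); print(n,get_calibration(n))
s=read_state();print({k:np.round(s[k],3) for k in s})
E
```

```text
pics
scene {'fx': 429.0059933437185, 'fy': 429.0059933437185, 'cx': 315.3016224673968, 'cy': 201.26592425318913, 'eye': array([0.31245944, 0.61152306, 0.67857572]), 'orientation': array([-0.68278067,  2.60127827, -1.15963097])}
top {'fx': 467.32890635798424, 'fy': 467.32890635798424, 'cx': 322.65588499455623, 'cy': 195.49393515922344, 'eye': array([0.43921896, 0.02241262, 1.09180787]), 'orientation': array([-2.08612332,  2.14324648, -0.22098866])}
{'t': np.float64(0.1), 'q': array([-1.254,  0.131,  1.489, -0.   ,  1.523, -0.085]), 'dq': array([ 0.   , -0.001, -0.003,  0.002,  0.   ,  0.001]), 'joint_torque': array([ 1.0000e-03, -5.6134e+01, -4.9310e+01,  7.7000e-02,  2.9000e-02,
       -0.0000e+00]), 'tool_pos': array([ 0.235, -0.552,  0.218]), 'orientation': array([-3.077, -0.627,  0.   ]), 'force': array([-0.46 ,  0.056,  0.171]), 'wrist_torque': array([0.033, 0.022, 0.002]), 'gripper_force': np.float64(0.0), 'opening': np.float64(0.093)}
```

View pics/scene0.png

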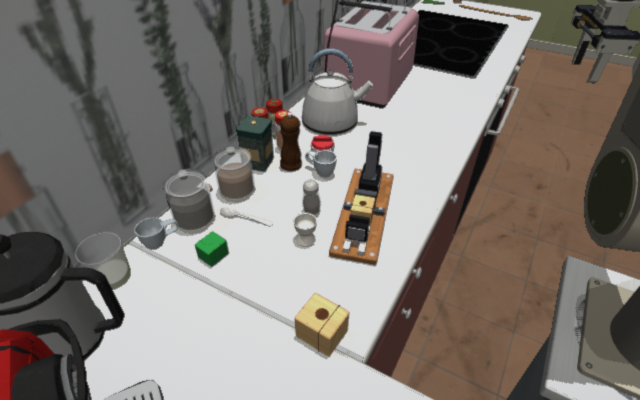

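View pics/top0.png

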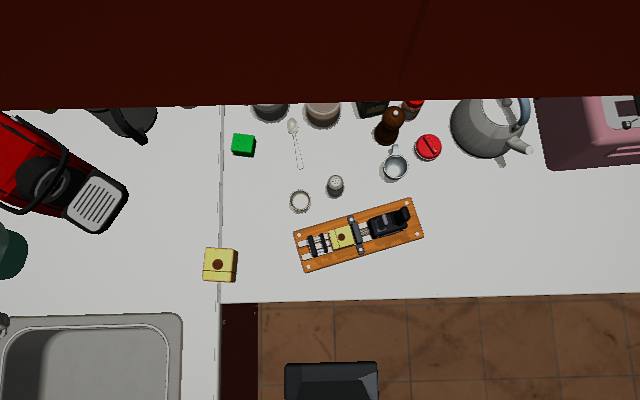

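The top view shows the board at px (293–423, 198–272), with the handle at the right end (about 400,215). Three things look like the foot: a green cube (243,145), a large wooden one (220,265), and a small wooden one in the clamp (342,237). The small one in the clamp fits, since it isn't green and it's the smaller of the other two. I'll confirm that in a crop and measure the board.

```bash
cat > h.py <<'E'
from plant import *
import cv2,numpy as np
from scipy.spatial.transform import Rotation as R
def cam(n):
    c=get_calibration(n); return c,R.from_rotvec(c["orientation"]).as_matrix(),np.array(c["eye"])
def ray(n,p,z):
    c,M,e=cam(n); d=M@np.array([(p[0]-c["cx"])/c["fx"],(p[1]-c["cy"])/c["fy"],1]); return e+d*(z-e[2])/d[2]
def proj(n,P):
    c,M,e=cam(n); v=M.T@(np.array(P)-e); return np.array([c["cx"]+c["fx"]*v[0]/v[2],c["cy"]+c["fy"]*v[1]/v[2]])
E
python3 - <<'E'
from h import *
t=cv2.imread("pics/top0.png");s=cv2.imread("pics/scene0.png")
cv2.imwrite("pics/crop.png",np.vstack([cv2.resize(t[190:280,285:435],(600,300) and (500,300),interpolation=cv2.INTER_CUBIC),cv2.resize(s[120:270,280:530],(500,300),interpolation=cv2.INTER_CUBIC)]))
for n,im in(("top",t),("scene",s)):
    h=cv2.cvtColor(im,cv2.COLOR_BGR2HSV)
    m=cv2.inRange(h,(5,130,80),(20,255,255))
    if n=="top": m[:190]=0;m[280:]=0;m[:,:285]=0;m[:,435:]=0
    else: m[:160]=0;m[265:]=0;m[:,:325]=0;m[:,400:]=0
    m=cv2.morphologyEx(m,cv2.MORPH_OPEN,np.ones((2,2)))
    pts=cv2.findNonZero(m)
    W=np.array([ray(n,p,.018)[:2] for p in pts[:,0]],np.float32)
    r=cv2.minAreaRect(W);print(n,r,cv2.boxPoints(r).round(4).tolist())
E
```

```text
top ((0.5671555995941162, -0.06529556214809418), (0.09826086461544037, 0.2871719300746918), 15.124288558959961) [[0.4823000133037567, 0.060499999672174454], [0.557200014591217, -0.2167000025510788], [0.6520000100135803, -0.19110000133514404], [0.5770999789237976, 0.08609999716281891]]Traceback (most recent call last):
  File "<stdin>", line 11, in <module>
  File "h.py", line 7, in ray
    c,M,e=cam(n); d=M@np.array([(p[0]-c["cx"])/c["fx"],(p[1]-c["cy"])/c["fy"],1]); return e+d*(z-e[2])/d[2]
          ~~~^^^
  File "h.py", line 5, in cam
    c=get_calibration(n); return c,R.from_rotvec(c["orientation"]).as_matrix(),np.array(c["eye"])
ValueError: time passes only in moves, steps and waits
```

View pics/crop.png

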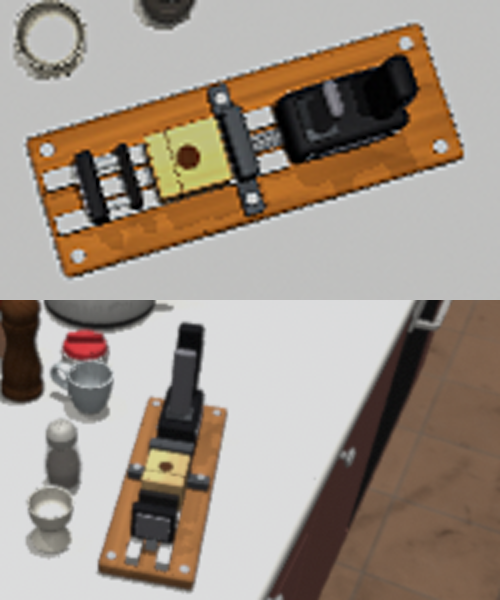

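The crop confirms that the small wooden block with the dark hole sits in the clamp between the pad (top crop 128,175) and the end stop (238,145). The handle top is at about crop (402,75) and the grey trigger top at about (333,97). Next I'll measure these in clamp coordinates.

```bash
sed -i 's/^def cam(n):/from functools import lru_cache\n@lru_cache\ndef cam(n):/' h.py
cat >> h.py <<'E'
C=np.array([.56716,-.0653]);a=np.radians(15.12);Y=np.array([-np.sin(a),np.cos(a)]);X=np.array([np.cos(a),np.sin(a)]);O=C+.02*Y
def cl(n,p,z):
    d=ray(n,p,z)[:2]-O; return np.round([d@X*1e3,d@Y*1e3],1)
def W(x,y,z): return np.r_[O+X*x+Y*y,z]
E
python3 - <<'E'
from h import *
print("O",O,"Y",Y)
u=lambda x,y:(285+(x+.5)*.3-.5,190+(y+.5)*.3-.5)
for nm,x,y,z in [("handle",402,75,.165),("trig",333,97,.16),("blockL",150,165,.073),("blockR",222,145,.073),("padfront",138,173,.073),("jaw",92,187,.075),("stopface",227,147,.075),("stopfar",248,142,.075),("housR",410,130,.072),("housL",284,130,.072)]:
    print(nm,cl("top",u(x,y),z))
for nm in [("handle",190,325,.165),("trig",186,352,.16)]:
    p=(280+nm[1]*.5,120+(nm[2]-300)*.5);print("scene",nm[0],cl("scene",p,nm[3]))
# rectified clamp-plane pictures at z=.165 (top)
im=cv2.imread("pics/top0.png"); c=[(-40,-150),(40,-150),(40,0),(-40,0)]
out=[]
for z in(.165,.16):
    src=np.float32([proj("top",W(x/1e3,y/1e3,z)) for x,y in c])
    H=cv2.getPerspectiveTransform(src,np.float32([[0,0],[320,0],[320,600],[0,600]])); out.append(cv2.warpPerspective(im,H,(320,600),flags=cv2.INTER_CUBIC))
for o in out:
    for k in range(0,16):cv2.line(o,(0,k*40),(10,k*40),(0,0,255),1)
cv2.imwrite("pics/rect.png",np.hstack(out))
E
```

```text
O [ 0.56194317 -0.04599237] Y [-0.26084151  0.96538164]
handle [   3.5 -107. ]
trig [  3.2 -63.7]
blockL [ 4.5 50.1]
blockR [3.5 1. ]
padfront [ 1.7 59.2]
jaw [ 1.4 90.6]
stopface [ 1.1 -1.6]
stopfar [  0.3 -15.8]
housR [ -22.4 -120.8]
housL [  1.4 -41.2]
scene handle [   5.6 -103.9]
scene trig [  2.7 -59. ]
```

View pics/rect.png

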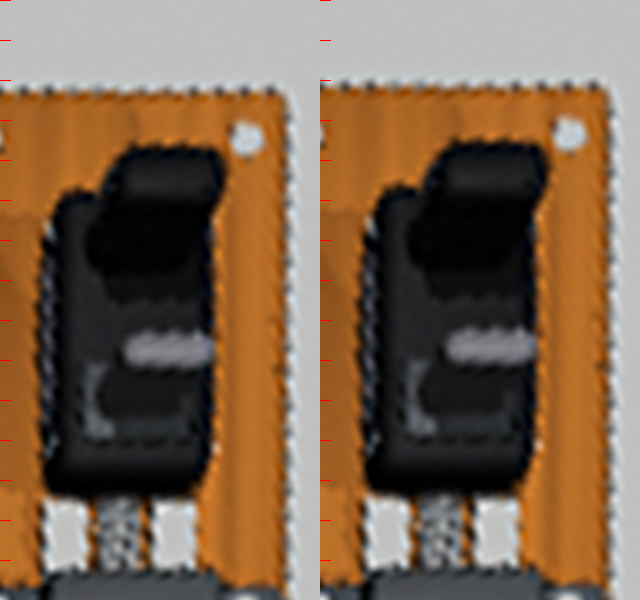

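```bash
cat >> h.py <<'E'
def delta(P):
    "rows' shift/turn fractions to bring TCP to P, pointing down, tool y along +-Y"
    s=read_state();M=R.from_rotvec(s["orientation"]).as_matrix();best=None
    for k in(1,-1):
        y=np.r_[k*Y,0];z=np.array([0,0,-1.]);T=np.c_[np.cross(y,z),y,z]
        r=R.from_matrix(M.T@T).as_rotvec()
        if best is None or np.linalg.norm(r)<np.linalg.norm(best):best=r
    return np.round(M.T@(np.array(P)-s["tool_pos"])/.5,4),np.round(best/(np.pi/2),4),k
E
python3 - <<'E'
from h import *
P=W(.0026,-.0925,.219);print(P,delta(P))
M=R.from_rotvec(read_state()["orientation"]).as_matrix();print(M.round(3))
for n,p,z in[("kettle",(490,128),.1),("mug",(395,168),.05)]:print(n,ray("top",p,z))
E
```

```text
[ 0.588581   -0.13461198  0.219     ] (array([ 0.978 , -0.4909, -0.0017]), array([-0.001 , -0.    ,  0.0878]), -1)
[[ 0.92   0.391 -0.001]
 [ 0.391 -0.92   0.002]
 [ 0.    -0.002 -1.   ]]
kettle [ 0.78934171 -0.3617104   0.1       ]
mug [ 0.71600423 -0.15240186  0.05      ]
```

```bash
python3 -m crank '[[[1,0.09,-0.045,0,0,0,0.01],[1,0.19,-0.095,0,0,0,0.02],[1,0.29,-0.145,0,0,0,0.03],[1,0.39,-0.195,0,0,0,0.045],[1,0.49,-0.245,0,0,0,0.06]]]' 30; python3 -c "
from h import *
print(delta(W(.0026,-.0925,.219)))"
```

```text
t: 0.72
tool_pos: [0.413, -0.342, 0.2183]
orientation: [-3.104, -0.48, 0.0]
force: [1.5, -1.1, 0.2]
opening: 0.0931
gripper_force: 0.0
(array([ 0.46  , -0.2894, -0.0014]), array([-0.0003,  0.0001,  0.0272]), -1)
```

```bash
python3 -m crank '[[[1,0.1,-0.06,0,0,0,0.01],[1,0.2,-0.12,0,0,0,0.02],[1,0.3,-0.19,0,0,0,0.027],[1,0.4,-0.25,0,0,0,0.027],[1,0.46,-0.289,-0.001,0,0,0.027]]]' 30; python3 -c "
from h import *
print(delta(W(.0026,-.0925,.219)))
cv2.imwrite('pics/t1.png',read_camera('top')[:,:,::-1]);s=read_camera('scene')[:,:,::-1];cv2.imwrite('pics/s1.png',cv2.resize(s[60:270,250:480],None,fx=2.8,fy=2.8,interpolation=2))"
```

```text
t: 1.35
tool_pos: [0.5888, -0.1337, 0.2184]
orientation: [-3.113, -0.418, 0.001]
force: [-0.3, 0.4, 0.2]
opening: 0.093
gripper_force: 0.0
(array([-0.0008,  0.0017, -0.0011]), array([-0.0005,  0.0004,  0.0021]), -1)
```

View pics/s1.png

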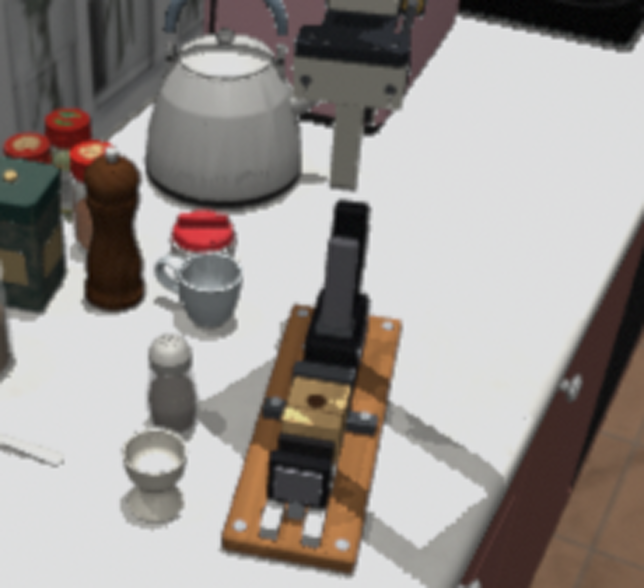

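The fingers hang in line above the handle and trigger, and the way down is clear. Descending now.

```bash
python3 -m crank '[[[1,-0.001,0.0017,0.04,0,0,0.002],[1,-0.001,0.0017,0.09,0,0,0.002],[1,-0.001,0.0017,0.14,0,0,0.002],[1,-0.001,0.0017,0.19,0,0,0.002],[1,-0.001,0.0017,0.215,0,0,0.002]]]' 30; python3 -c "
from h import *
print(delta(W(.0026,-.0925,.111)))
cv2.imwrite('pics/t2.png',read_camera('top')[:,:,::-1])"
```

```text
t: 2.08
tool_pos: [0.5849, -0.1381, 0.1083]
orientation: [-3.114, -0.407, 0.006]
force: [0.0, -0.3, -0.3]
opening: 0.0934
gripper_force: 0.0
(array([ 0.0088, -0.0049, -0.0053]), array([-0.0013,  0.0024, -0.0025]), -1)
```

```bash
python3 -m crank '[[[0.6,0,0,0,0,0,0],[0.6,0,0,0,0,0,0],[0.6,0,0,0,0,0,0],[0.6,0,0,0,0,0,0],[0.6,0,0,0,0,0,0]]]' 30; python3 -c "
from h import *
print(delta(W(.0026,-.0925,.111)))"
```

```text
t: 2.75
tool_pos: [0.5876, -0.1372, 0.1119]
orientation: [3.114, 0.411, 0.001]
force: [-0.7, 0.6, 0.3]
opening: 0.0745
gripper_force: 0.0
(array([ 0.0032, -0.0046,  0.0018]), array([ 0.0002, -0.0002, -0.0011]), -1)
```

```bash
python3 -m crank '[[[0.5,0.003,-0.004,0,0,0,0],[0.4,0.003,-0.004,0,0,0,0],[0.3,0.003,-0.004,0,0,0,0],[0.25,0.003,-0.004,0,0,0,0],[0.25,0.003,-0.004,0,0,0,0]]]' 40; python3 -c "
from h import *
print(delta(W(.0026,-.0925,.111)))"; python3 -m crank '[[[0.15,0,0,0,0,0,0],[0.05,0,0,0,0,0,0],[-0.05,0,0,0,0,0,0],[-0.1,0,0,0,0,0,0],[-0.1,0,0,0,0,0,0]]]' 40; python3 -c "
from h import *
print(delta(W(.0026,-.0925,.111)))
t=read_camera('top')[:,:,::-1];s=read_camera('scene')[:,:,::-1]
cv2.imwrite('pics/t3.png',t);cv2.imwrite('pics/s3.png',s)
cv2.imwrite('pics/v3.png',np.vstack([cv2.resize(t[190:280,285:435],(500,300),interpolation=2),cv2.resize(s[170:275,300:475],(500,300),interpolation=2)]))"
```

```text
t: 3.38
tool_pos: [0.5881, -0.133, 0.1115]
orientation: [-3.112, -0.411, 0.001]
force: [-2.6, 9.0, 2.6]
opening: 0.0584
gripper_force: 4.5
(array([0.0001, 0.0034, 0.001 ]), array([-0.0018,  0.0001, -0.0006]), -1)
t: 4.0
tool_pos: [0.5886, -0.1347, 0.1116]
orientation: [-3.114, -0.411, -0.001]
force: [2.6, 2.8, -1.8]
opening: 0.0426
gripper_force: 11.0
(array([ 0.    , -0.0003,  0.0011]), array([-0.0001, -0.0003, -0.0011]), -1)
```

View pics/v3.png

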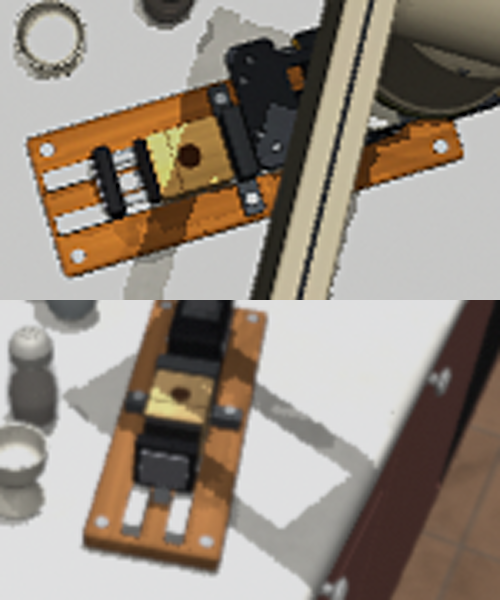

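The trigger is fully squeezed (opening 42.6 mm). The jaw has advanced about 12 mm, and the pad (crop 147,170) has reached the block. Now a numeric jaw, pad and block profile before and after.

```bash
cat >> h.py <<'E'
def prof(f,z=.073,show=True):
    im=cv2.imread(f) if isinstance(f,str) else f
    c=[(-25,-30),(25,-30),(25,120),(-25,120)]
    src=np.float32([proj("top",W((x+2.5)/1e3,y/1e3,z)) for x,y in c])
    H=cv2.getPerspectiveTransform(src,np.float32([[0,0],[200,0],[200,600],[0,600]]))
    o=cv2.warpPerspective(im,H,(200,600),flags=cv2.INTER_CUBIC)
    v=o.max(2)[:,60:140].astype(float).mean(1); sat=(o.max(2).astype(int)-o.min(2))[:,60:140].mean(1)
    d=v<75; e=np.flatnonzero(np.diff(d.astype(int)))
    print(f if isinstance(f,str) else "",[(round(-30+(i+1)/4,1),"dark" if d[i+1] else "light") for i in e])
    return o
E
python3 - <<'E'
from h import *
o=[prof(f"pics/t{k}.png" if k else "pics/top0.png") for k in(0,2,3)]
cv2.imwrite("pics/cmp.png",np.hstack(o))
E
```

```text
pics/top0.png [(np.float64(-17.8), 'dark'), (np.float64(-15.0), 'light'), (np.float64(-6.8), 'dark'), (np.float64(-0.5), 'light'), (np.float64(50.2), 'dark'), (np.float64(51.8), 'light'), (np.float64(61.5), 'dark'), (np.float64(70.2), 'light'), (np.float64(85.2), 'dark'), (np.float64(96.8), 'light')]
pics/t2.png [(np.float64(0.0), 'light'), (np.float64(21.2), 'dark'), (np.float64(26.2), 'light'), (np.float64(50.2), 'dark'), (np.float64(51.8), 'light'), (np.float64(61.5), 'dark'), (np.float64(70.2), 'light'), (np.float64(85.5), 'dark'), (np.float64(96.8), 'light')]
pics/t3.png [(np.float64(-0.5), 'light'), (np.float64(19.5), 'dark'), (np.float64(27.8), 'light'), (np.float64(49.2), 'dark'), (np.float64(58.8), 'light'), (np.float64(73.2), 'dark'), (np.float64(85.0), 'light')]
```

View pics/cmp.png

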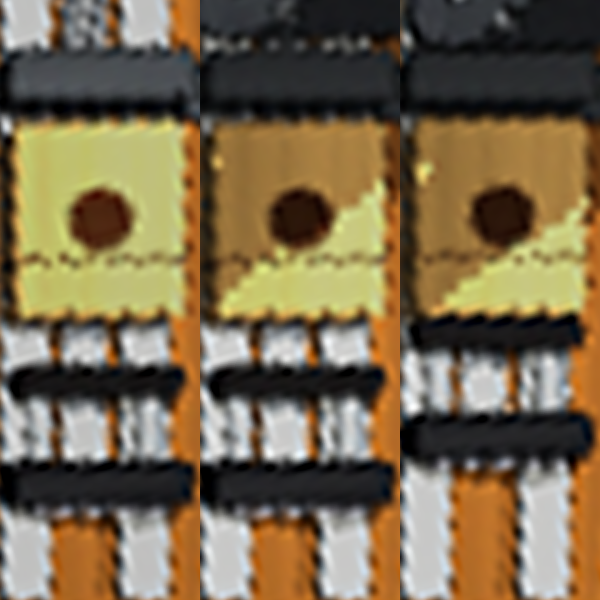

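Columns, left to right, are start, before the stroke and after it. The pad edge moved from 61.5 to 49.2 mm and the jaw from 85.2 to 73.2 mm. The jaw-to-pad gap is unchanged at 14.4 mm, so the pad isn't pressed in yet, and the foot is about 3 mm off the stop (stop edge px row 108, block edge row 120). Next I'll release and do a second stroke in stages.

```bash
python3 -m crank '[[[0.1,0,0,0,0,0,0],[0.3,0,0,0,0,0,0],[0.5,0,0,0,0,0,0],[0.55,0,0,0,0,0,0],[0.55,0,0,0,0,0,0]]]' 40; python3 -c "
from h import *
prof(read_camera('top')[:,:,::-1].copy())"; python3 -m crank '[[[0.5,0,0,0,0,0,0],[0.4,0,0,0,0,0,0],[0.3,0,0,0,0,0,0],[0.2,0,0,0,0,0,0],[0.2,0,0,0,0,0,0]]]' 40; python3 -c "
from h import *
prof(read_camera('top')[:,:,::-1].copy())"
```

```text
t: 4.72
tool_pos: [0.5883, -0.1354, 0.1117]
orientation: [3.114, 0.41, -0.0]
force: [-0.1, -0.3, 0.7]
opening: 0.072
gripper_force: 0.0
 [(np.float64(-0.5), 'light'), (np.float64(19.5), 'dark'), (np.float64(27.8), 'light'), (np.float64(49.5), 'dark'), (np.float64(61.2), 'light'), (np.float64(75.5), 'dark'), (np.float64(87.5), 'light')]
t: 5.4
tool_pos: [0.5879, -0.1332, 0.1116]
orientation: [-3.112, -0.411, 0.001]
force: [-3.2, 7.5, 3.3]
opening: 0.0561
gripper_force: 4.3
 [(np.float64(-2.0), 'light'), (np.float64(19.0), 'dark'), (np.float64(26.0), 'light'), (np.float64(47.5), 'dark'), (np.float64(57.5), 'light'), (np.float64(71.5), 'dark'), (np.float64(83.5), 'light')]
```

```bash
python3 -m crank '[[[0.15,0,0,0,0,0,0],[0.1,0,0,0,0,0,0],[0.05,0,0,0,0,0,0],[0.05,0,0,0,0,0,0],[0.05,0,0,0,0,0,0]]]' 40; python3 -c "
from h import *
prof(read_camera('top')[:,:,::-1].copy())"
```

```text
t: 6.08
tool_pos: [0.5877, -0.1326, 0.1115]
orientation: [-3.111, -0.412, 0.002]
force: [-4.1, 10.8, 4.7]
opening: 0.0488
gripper_force: 5.7
 [(np.float64(-3.8), 'light'), (np.float64(16.8), 'dark'), (np.float64(23.0), 'light'), (np.float64(45.8), 'dark'), (np.float64(55.5), 'light'), (np.float64(69.0), 'dark'), (np.float64(80.5), 'light')]
```

The foot has reached the stop and the pad is just starting to press in. The rest of this stroke is about 6 mm, which should put the pad at about 7 mm.

```bash
python3 -m crank '[[[0,0,0,0,0,0,0],[-0.03,0,0,0,0,0,0],[-0.06,0,0,0,0,0,0],[-0.06,0,0,0,0,0,0],[-0.06,0,0,0,0,0,0]]]' 40; python3 -c "
from h import *
prof(read_camera('top')[:,:,::-1].copy())"
```

```text
t: 6.75
tool_pos: [0.5881, -0.1339, 0.1116]
orientation: [-3.113, -0.411, 0.001]
force: [-1.7, 5.0, 1.8]
opening: 0.0441
gripper_force: 10.4
 [(np.float64(-3.8), 'light'), (np.float64(16.8), 'dark'), (np.float64(23.0), 'light'), (np.float64(45.8), 'dark'), (np.float64(55.5), 'light'), (np.float64(65.0), 'dark'), (np.float64(76.8), 'light'), (np.float64(79.8), 'dark'), (np.float64(80.8), 'light')]
```

```bash
python3 -m crank '[[[-0.09,0,0,0,0,0,0],[-0.12,0,0,0,0,0,0],[-0.14,0,0,0,0,0,0],[-0.14,0,0,0,0,0,0],[-0.14,0,0,0,0,0,0]]]' 40;python3 -m crank '[[[-0.14,0,0,0,0,0,0],[-0.14,0,0,0,0,0,0],[-0.14,0,0,0,0,0,0],[-0.14,0,0,0,0,0,0],[-0.14,0,0,0,0,0,0]]]' 40; python3 -c "
from h import *
t=read_camera('top')[:,:,::-1].copy();o=prof(t);s=read_camera('scene')[:,:,::-1]
cv2.imwrite('pics/v4.png',np.hstack([o,cv2.resize(s[170:275,300:475],(600,600*105//175),interpolation=2).repeat(1,0)[:600].copy() if 0 else cv2.copyMakeBorder(cv2.resize(s[170:275,300:475],(580,348),interpolation=2),0,252,0,0,0)]))"
```

```text
t: 7.42
tool_pos: [0.5884, -0.1349, 0.1115]
orientation: [-3.115, -0.41, -0.0]
force: [2.2, 1.0, -1.7]
opening: 0.042
gripper_force: 40.0
t: 8.05
tool_pos: [0.5884, -0.1349, 0.1115]
orientation: [3.115, 0.41, 0.0]
force: [3.4, 0.3, -4.5]
opening: 0.0421
gripper_force: 40.0
 [(np.float64(-3.8), 'light'), (np.float64(16.8), 'dark'), (np.float64(23.0), 'light'), (np.float64(45.8), 'dark'), (np.float64(55.5), 'light'), (np.float64(63.2), 'dark'), (np.float64(75.0), 'light'), (np.float64(78.2), 'dark'), (np.float64(78.8), 'light')]
```

View pics/v4.png

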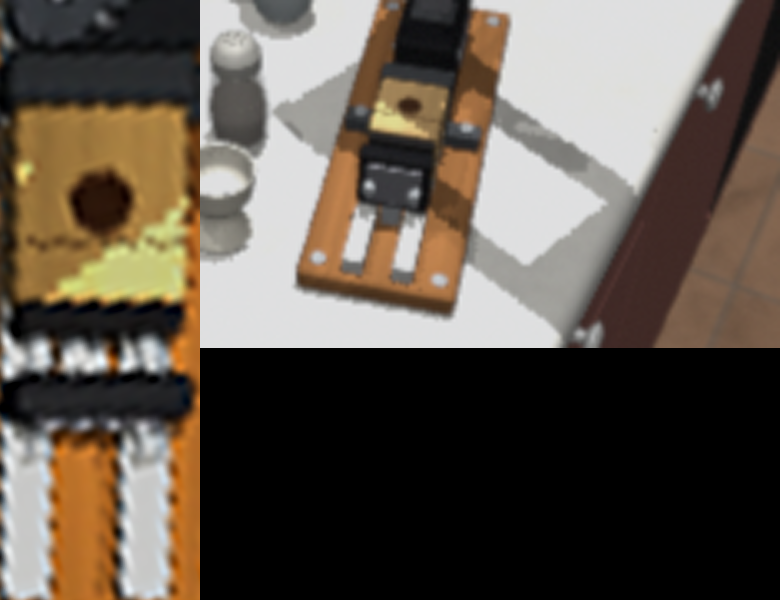

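The foot sits flush against the stop (left image, row 103). The jaw-to-pad gap has gone from 14.4 to 7.7 mm, so the pad is in by about 6.7 mm, and the guide pins show at the back of the jaw (372,185 and 413,192). The trigger is held at its stop with 40 N, so I'm handing in.

```bash
python3 -c "
from plant import close_job
print(close_job())"
```

```text
the job is handed in; nothing more can be done
None
```

I handed the job in with the foot against the end stop, the pad pressed in about 6.7 of its 16 mm (measured from the top camera), and the trigger still held squeezed; no verdict came back.

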